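# Hone one flat of a hex bar, then index the next flat up and hold it

### The arm

A 6-joint arm with a two-finger parallel gripper is mounted at the origin on the work surface. World frame = base frame: x ahead of the robot, y to its left, z up, the work surface at z = 0. Lengths are in m, angles in rad, forces in N, time in s.
With the tool pointing down it reaches from about 0.25 to 0.725 m from the base axis. Payload 4 kg.
Tool frame: the origin (TCP) lies on the centre line of the jaws, within the pads' length; the fingertips stand 14 mm ahead of it and the grasp point (between the pads) lies 5 mm behind it; z points along the fingers, x is the direction in which the jaws open and shut, and the axes are right-handed (so a half turn about z gives the same grasp; the last joint's range is limited). The gripper opens to 85 mm and grips with 20 to 120 N. Pads are 22 mm wide; open, the fingers measure 114 mm over their backs; the gripper's body (76 mm by 85 mm) begins 54 mm behind the grasp point. The pads swing forward as they close: fully open they stand 13 mm farther back than shut.
Start: joints at [-1.28, 0.241, 0.005, 1.335, 0, 1.571], TCP at [0.143, -0.479, 0.245] pointing down, gripper open.
Joint ranges: [-2.72, 2.72], [-1.05, 1.87], [-1.09, 1.28], [-1.99, 2.15], [-1.42, 1.44], [-3.14, 3.14]. Speed limits (rad/s): [2.79, 2.79, 3.14, 3.14, 3.14, 3.14].

### API

Orientations are given as a unit quaternion [x, y, z, w].
In Python, from workcell import bot gives the robot as it stands.
- The arm moves only by the tool play_rows, never from a script. Its argument "motion" is a list of rows, each an object with "fingers": the closure, from -1 (fully open) to 1 (shut), so that 0 is half open; "translation": the shift along the tool's x, y, z in cm, a list of three; "roll": the turn about the tool's z in degrees. A call has 1 to 20 rows; each row is the pose to reach, as a shift and turn from the pose commanded when the call began, along the tool's axes at that moment; what a row does not reach only later rows make up. A row lasts 1/12 s, in which the tool goes at most 41.7 mm and 7.16 degrees, less where a joint would pass 70% of its speed; a pose out of reach is approached as far as the arm can. A call with a gripper value outside its range is refused whole. The fingers move at their own pace and stop on an object; the grip force is fixed at half the most. Time passes only in rows, so rows that repeat a pose let the fingers close. It gives the time, the measured TCP pose, the force and the opening at its end, in the units of the state.
- bot.get_obs(): the state, without advancing time (a new reading comes with each control period).
- bot.camera(name): name is "scene" or "top"; returns a dict with "pixels" (420x560x3 uint8, red, green, blue), "intrinsics" (3x3 intrinsics, pixels), "k1" (the pictures are not rectified: a ray, as slopes to the right and down, at radius r is drawn at 1 + k1 r^2 times it, then the intrinsics apply), "world_to_cam" (4x4, takes a point from world to camera coordinates). Camera axes: x right, y down, z forward; pixel columns grow to the right and rows downward; lengths in m; the calibration is good to about 2 mm. A picture is of the moment at which its call begins. There is no depth.
- bot.job_done(): hands the job in, once; it reports no verdict.
The state is a dict: "clock": time; "joint_pos": joint angles; "joint_vel": joint speeds; "tau": joint torques, N m; "eef_pos": TCP position; "tool_rot": TCP orientation; "ft_force": force on the tool from outside, world axes, zero at the start; "ft_torque": the same for the moment, N m; "grip_width": finger opening in m.
Only numpy, scipy, OpenCV 4.12 (cv2) and the standard library are available. Lean on these libraries where they do the work, as an engineer would, in place of code of your own. Each camera call takes 0.05 s, during which the arm holds its last target. There are 200 camera calls.

### The job

Take the orange honing block from its blue tray, draw its white stone along the upward flat of the hexagonal steel bar from the chuck to the bar's free end, pressing lightly and steadily all the way, and set the block standing back in the tray. Then grip the red index knob on the green head and turn it clockwise (seen from above), counting the clicks, to the third stop and not past it, so that the next flat comes up. Finish while still holding the knob there: do not let go; leave the jar, the grinding wheel and the offcut alone.

Things in the scene. Friction and masses are not known exactly. Their poses are not given: they have to be found in the camera images.
- index_head: Green indexing head bolted to the bench (place and yaw vary), 100 x 90 mm, 88 mm high, on a 140 x 110 x 12 mm dark foot; on top a dark steel dial 84 mm across, 4 mm thick. Origin: centre of the underside, on the bench; z up. The bar sticks out level along the head's +y; at yaw 0 its axes are the world's. The knob turns about the head's z axis.
- bar_chuck_end (a point): Middle of the bar's upward flat where it leaves the chuck, 65 mm along the head's +y, 73 mm above the bench. The hexagonal steel bar is 36 mm across flats, each flat 21 mm wide, its axis 55 mm above the bench. The chuck (64 mm across, between here and the head) rises 14 mm above the flat. Fixed to the head, does not turn.
- bar_free_end (a point): Middle of the end of the upward flat at the bar's free end, 200 mm from bar_chuck_end along the head's +y, 73 mm above the bench. Fixed to the head, does not turn.
- knob: Index knob: a black disc 48 mm across, 8 mm thick, carrying a red grip bar 46 mm long (its x), 14 mm wide (y), 34 mm high, with a white stripe along its top at the -x end. Origin: centre of the disc's underside, on the knob axis, 92 mm above the bench; the red bar's top is at 134 mm. At joint 0 its axes are the head's.
- knob_grip (a point): Grip point of the knob: on its axis, 121 mm above the bench, 21 mm above the underside of the red bar, 13 mm below its top. Pinch the bar across its 14 mm width from above.
- index_knob (a joint): Knob angle, rad: 0 at the start, growing clockwise seen from above. Detent stops every 20 degrees (0.349 rad), each with a white tick on the dial: first 0.349, second 0.698, third 1.047, on to 2.09. Between stops it resists with up to about 0.15 N m; past halfway it pulls itself into the next stop. The bar is geared one to one to it: three clicks turn the bar 60 degrees, one flat.
- hone: Spring-backed honing block, about 210 g, loose, standing in the tray: an orange grip 72 mm long (x), 30 mm wide (y), from 24 to 58 mm high; below it on two pins a white stone pad 72 x 24 mm, 12 mm thick. Origin: centre of the stone's lower face with the spring extended (fixed to the orange grip); z up.
- hone_grip (a point): Grip point of the honing block: centre of the orange grip, 41 mm above the block's origin. Grip across the 30 mm width.
- hone_pad (a joint): How far the stone is pushed up into the block against its spring, m: 0 extended, 0.010 at the stop. The spring gives 2.4 N at 0 plus 0.6 N per mm (5.4 N at 5 mm, 8.4 N at 10 mm, beyond that it is rigid).
- tray: Blue open tray, fixed (place and yaw vary), 120 mm (x) by 76 mm (y), 14 mm high, walls 4 mm, floor 4 mm thick. Origin: centre of its underside on the bench. The block stands in it lengthwise along its x.
- jar: Amber jar with a dark cap, 60 mm across, 70 mm high, loose; a bystander. Origin: centre of the underside.
- wheel: Brown spare grinding wheel, 110 mm across, 22 mm thick, lying flat, loose; a bystander. Origin: centre of the underside.
- offcut: Loose steel hex offcut, 120 mm long (x), 36 mm across flats, lying on the bench; a bystander. Origin: centre of the underside.
Mind the look-alikes: they are no part of the job. Several things have the shape of the tray; the one meant has the colours described above. There is more than one size of the hone; the job needs the larger.

How it is judged:
By the outcome, as a careful person would: the job done as asked, in the order asked, and still so for the second after the job is handed in, while the arm keeps its last pose, push and grip.
It also fails if it takes over 69 s, if anything falls off the work surface, if the arm or the gripper's body presses on something with over 40 N, if the wrist force passes 120 N, or if a joint passes its speed limit or range.

## Working session

There is one attempt and no reset: what is moved stays moved. The work goes in short steps, Python scripts to look and compute and a tool call to move; the robot and the scene stay as the last step left them, time stands still between calls to the robot, and variables do not carry over. Pictures are saved under pics/ and viewed, about 8 in all and at most 12, crops included, and the job is handed in when it is done.

Besides the shell and the picture viewer there is one more tool, called after "Request:" in YAML: its name, and indented under it one key for each argument. play_rows: Moves the arm, as the interface text tells. Its arguments: {"type":"object","properties":{"motion":{"type":"array","items":{"type":"object","properties":{"fingers":{"type":"number"},"translation":{"type":"array","items":{"type":"number"}},"roll":{"type":"number"}}}}},"required":["motion"]}

```bash
mkdir -p pics
cat > h.py <<'E'
import numpy as np, cv2, json
from workcell import bot
def snap(name, fn):
    c=bot.camera(name); cv2.imwrite('pics/'+fn+'.png', c['pixels'][:,:,::-1]); 
    np.savez('pics/'+fn+'.npz', p=c['pixels'],K=c['intrinsics'],k1=c['k1'],T=c['world_to_cam']); return c
def load(fn):
    d=np.load('pics/'+fn+'.npz'); return dict(pixels=d['p'],intrinsics=d['K'],k1=float(d['k1']),world_to_cam=d['T'])
def proj(c,P):
    T=np.array(c['world_to_cam']);K=np.array(c['intrinsics'])
    return cv2.projectPoints(np.atleast_2d(np.array(P,float)),cv2.Rodrigues(T[:3,:3])[0],T[:3,3],K,np.array([c['k1'],0,0,0.]))[0][:,0]
def unproj(c,uv,z):
    T=np.array(c['world_to_cam']);K=np.array(c['intrinsics'])
    n=cv2.undistortPoints(np.atleast_2d(np.array(uv,float))[:,None],K,np.array([c['k1'],0,0,0.]))[:,0]
    d=np.c_[n,np.ones(len(n))]@T[:3,:3]; o=-T[:3,:3].T@T[:3,3]
    return o+d*((z-o[2])/d[:,2])[:,None]
E
python3 - <<'E'
from h import *
for n in('scene','top'):
    c=snap(n,n+'0'); T=np.array(c['world_to_cam']); print(n,c['intrinsics'],c['k1'],-T[:3,:3].T@T[:3,3],T[2,:3])
a=load('scene0')['pixels'];b=load('top0')['pixels']
print(bot.get_obs())
E
```

```text
scene [[510.85869298   0.         274.65671625]
 [  0.         510.85869298 212.36422557]
 [  0.           0.           1.        ]] -0.1832305450766608 [1.11937434 0.86091843 0.70439103] [-0.49810986 -0.67287769 -0.54692064]
top [[505.47394336   0.         279.06257423]
 [  0.         505.47394336 200.16280438]
 [  0.           0.           1.        ]] -0.11820675251679282 [0.39554257 0.12096526 1.11660036] [ 0.14879947  0.01002162 -0.98881661]
{'clock': 0.1, 'joint_pos': array([-1.28000113e+00,  2.41356069e-01,  3.85792661e-03,  1.33522912e+00,
        1.36435962e-05,  1.57081037e+00]), 'joint_vel': array([ 2.91971259e-05,  2.04028571e-04,  1.12840590e-03, -9.93466030e-04,
        6.04852885e-04, -1.35790525e-03]), 'tau': array([-4.65342146e-04, -3.73138082e+01,  2.53010362e+01,  1.08757272e-02,
       -2.66077759e-04,  1.12062099e-05]), 'eef_pos': array([ 0.14320281, -0.47847891,  0.24449238]), 'tool_rot': array([ 8.02090848e-01, -5.97201256e-01, -7.70329144e-04, -5.82040994e-04]), 'ft_force': array([-0.8975766 , -0.60795789,  0.0927235 ]), 'ft_torque': array([-0.0057403 , -0.01946146, -0.00232793]), 'grip_width': 0.0856210311538515}
```

View pics/top0.png

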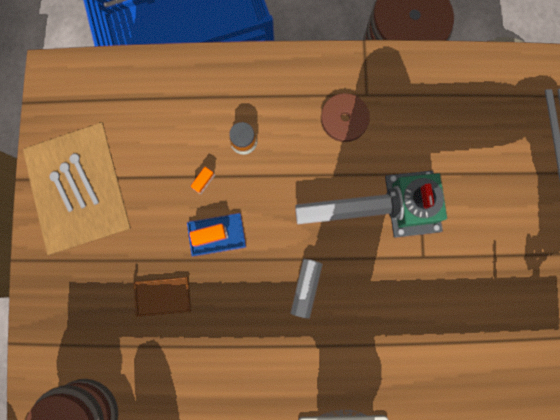

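View pics/scene0.png

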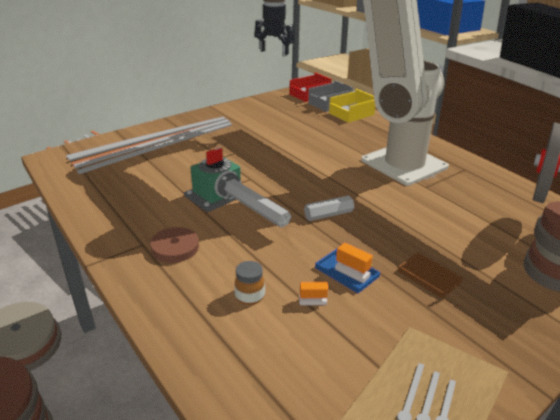

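```bash
cat >> h.py <<'E'
from scipy.optimize import minimize
def box(x,y,yaw,lx,ly,z0,z1,ox=0,oy=0):
    c,s=np.cos(yaw),np.sin(yaw)
    return np.array([[x+c*(ox+a*lx/2)-s*(oy+b*ly/2), y+s*(ox+a*lx/2)+c*(oy+b*ly/2), z] for a in(-1,1) for b in(-1,1) for z in(z0,z1)])
def cmask(c,col):
    h=cv2.cvtColor(np.ascontiguousarray(c['pixels']),cv2.COLOR_RGB2HSV).astype(int); H,S,V=h[...,0],h[...,1],h[...,2]
    return {'orange':(H>=5)&(H<=18)&(S>200)&(V>150),'red':((H<=4)|(H>=172))&(S>150)&(V>70),'blue':(H>105)&(H<122)&(S>150)&(V>50),'green':(H>55)&(H<90)&(S>90)&(V>30)}[col]
def blob(m,guess):
    n,l,s,ce=cv2.connectedComponentsWithStats(m.astype(np.uint8),connectivity=8)
    i=[i for i in range(1,n) if s[i,4]>25]; i=min(i,key=lambda i:np.hypot(*(ce[i]-guess))); return l==i,ce[i],s[i]
def soft(c,P,S=8):
    hull=cv2.convexHull(proj(c,P).astype(np.float32))[:,0]
    m=np.zeros((420*1,560*1),np.uint8); cv2.fillConvexPoly(m,np.round((hull)*256).astype(np.int32),255,cv2.LINE_AA,8); return m/255.
def fit(cams,masks,fn,x0,step):
    f=lambda q:sum(np.abs(soft(c,fn(q))-m).sum() for c,m in zip(cams,masks))
    best=None
    for k in range(3):
        x0=x0 if best is None else best.x
        sim=np.vstack([x0]+[np.array(x0)+np.eye(len(x0))[i]*step[i]*(1,-.6,.3)[k] for i in range(len(x0))])
        best=minimize(f,x0,method='Nelder-Mead',options=dict(initial_simplex=sim,xatol=1e-5,fatol=.05,maxiter=400))
    return best.x,best.fun
E
python3 - <<'E'
from h import *
s,t=load('scene0'),load('top0')
r=lambda c,uv,z:unproj(c,uv,z)[0]
mo=[blob(cmask(t,'orange'),(208,236)),blob(cmask(s,'orange'),(355,259))]
mr=[blob(cmask(t,'red'),(428,196)),blob(cmask(s,'red'),(214,157))]
mb=[blob(cmask(t,'blue'),(217,234)),blob(cmask(s,'blue'),(347,269))]
for m in mo+mr+mb: print(m[1].round(1),m[2])
p=r(t,mo[0][1],.062); print(p)
for y0 in(0,1.4,.7,2.1): 
  q=fit([t,s],[m[0] for m in mo],lambda q:box(q[0],q[1],q[2],.072,.030,.028,.062),[p[0],p[1],y0+.1],[.01,.01,.2]); print('hone',q)
p=r(t,mr[0][1],.13); print(p)
for y0 in(0,.7,1.4,2.1):
  q=fit([t,s],[m[0] for m in mr],lambda q:box(q[0],q[1],q[2],.046,.014,.100,.134),[p[0],p[1],y0+.1],[.01,.01,.2]); print('knob',q)
ch=[]
for m in mb:
  pts=np.argwhere(m[0])[:,::-1].astype(np.float32); mm=np.zeros((420,560),np.uint8); cv2.fillConvexPoly(mm,cv2.convexHull(np.round(pts).astype(np.int32)),1); ch.append(mm.astype(float))
p=r(t,mb[0][1],.01)
for y0 in(0,1.5): print('tray',fit([t],ch[:1],lambda q:box(q[0],q[1],q[2],.12,.076,0,.014),[p[0],p[1],y0+.1],[.01,.01,.2]))
# bar points rough
for uv in [(297,203),(298,222),(390,198),(391,215)]: print(uv,r(t,uv,.055))
E
```

```text
[207.3 234.5] [190 224  35  21 469]
[354.  257.2] [338 244  34  28 594]
[426.7 194.8] [421 184  13  24 213]
[213.9 156.2] [207 149  15  16 193]
[220.8 234.1] [ 188  214   57   41 1082]
[342.3 272.9] [317 252  62  40 544]
[0.48336753 0.28314035 0.062     ]
hone (array([ 0.48460112,  0.28525882, -1.42503235]), np.float64(409.5607843137255))
hone (array([0.48462673, 0.28324957, 1.71792183]), np.float64(408.89803921568625))
hone (array([0.48493808, 0.28288358, 1.70649844]), np.float64(409.21568627450984))
hone (array([0.48456311, 0.28316837, 1.68818307]), np.float64(408.8392156862745))
[ 0.55107846 -0.16304268  0.13      ]
knob (array([ 0.55120681, -0.16746973,  0.31440962]), np.float64(213.95294117647057))
knob (array([ 0.55126964, -0.16719873,  0.3063873 ]), np.float64(213.81960784313725))
knob (array([ 0.5593213 , -0.15687306,  1.63105905]), np.float64(385.26666666666665))
knob (array([ 0.55123376, -0.167409  ,  3.45543675]), np.float64(214.00392156862745))
tray (array([0.48722265, 0.27255015, 1.72708143]), np.float64(198.37254901960785))
tray (array([0.48836155, 0.27254054, 1.70857326]), np.float64(196.69411764705882))
(297, 203) [0.54871298 0.09373747 0.055     ]
(298, 222) [0.50818066 0.09228804 0.055     ]
(390, 198) [ 0.55688041 -0.10484581  0.055     ]
(391, 215) [ 0.52037404 -0.10540637  0.055     ]
```

Run:
```python
from h import *
s,t=load('scene0'),load('top0')
def crop(c,x,y,w,h,k,polys):
    im=cv2.resize(c['pixels'][y:y+h,x:x+w],None,fx=k,fy=k,interpolation=cv2.INTER_CUBIC)[:,:,::-1].copy()
    for P,col in polys:
        hl=cv2.convexHull(proj(c,P).astype(np.float32))[:,0]
        cv2.polylines(im,[np.round((hl+.5-[x,y])*k).astype(np.int32)],True,col,1)
    return im
pl=[(box(.4846,.2832,1.71,.072,.03,.028,.062),(0,255,255)),(box(.488,.2725,1.71,.12,.076,0,.014),(0,255,0)),(box(.5512,-.167,.05,.046,.014,.1,.134),(255,255,0)),(box(.5512,-.167,.05,.036,.2,.037,.073,0,.165),(255,0,255))]
a=np.vstack([np.hstack([crop(t,180,190,100,75,4,pl),crop(t,380,160,100,75,4,pl)]),np.hstack([crop(s,310,230,100,75,4,pl),crop(s,180,140,100,75,4,pl)])])
cv2.imwrite('pics/ov.png',a)
```

```text
(no output)
```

View pics/ov.png

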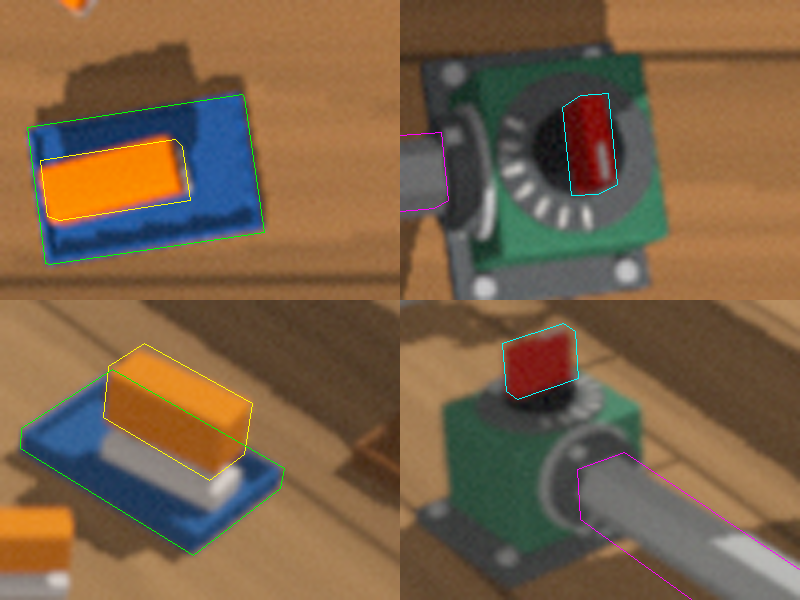

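Request:
play_rows:
  motion:
    - {"fingers": -1, "translation": [-63.2, -54.6, 5], "roll": -85}
    - {"fingers": -1, "translation": [-63.2, -54.6, 5], "roll": -85}
    - {"fingers": -1, "translation": [-63.2, -54.6, 5], "roll": -85}
    - {"fingers": -1, "translation": [-63.2, -54.6, 5], "roll": -85}
    - {"fingers": -1, "translation": [-63.2, -54.6, 5], "roll": -85}
    - {"fingers": -1, "translation": [-63.2, -54.6, 5], "roll": -85}
    - {"fingers": -1, "translation": [-63.2, -54.6, 5], "roll": -85}
    - {"fingers": -1, "translation": [-63.2, -54.6, 5], "roll": -85}
    - {"fingers": -1, "translation": [-63.2, -54.6, 5], "roll": -85}
    - {"fingers": -1, "translation": [-63.2, -54.6, 5], "roll": -85}
    - {"fingers": -1, "translation": [-63.2, -54.6, 5], "roll": -85}
    - {"fingers": -1, "translation": [-63.2, -54.6, 5], "roll": -85}
    - {"fingers": -1, "translation": [-63.2, -54.6, 5], "roll": -85}
    - {"fingers": -1, "translation": [-63.2, -54.6, 5], "roll": -85}
    - {"fingers": -1, "translation": [-63.2, -54.6, 5], "roll": -85}
    - {"fingers": -1, "translation": [-63.2, -54.6, 5], "roll": -85}
    - {"fingers": -1, "translation": [-63.2, -54.6, 5], "roll": -85}
    - {"fingers": -1, "translation": [-63.2, -54.6, 5], "roll": -85}
    - {"fingers": -1, "translation": [-63.2, -54.6, 5], "roll": -85}
    - {"fingers": -1, "translation": [-63.2, -54.6, 5], "roll": -85}

```text
clock: 1.77
eef_pos: [0.4839, 0.2819, 0.1947]
tool_rot: [0.995, 0.102, -0.0, 0.0]
ft_force: [0.6, -0.9, 0.5]
grip_width: 0.0854
```

```bash
cat >> h.py <<'E'
def crop(c,x,y,w,h,k,polys):
    im=cv2.resize(c['pixels'][y:y+h,x:x+w],None,fx=k,fy=k,interpolation=cv2.INTER_CUBIC)[:,:,::-1].copy()
    for P,col in polys:
        hl=cv2.convexHull(proj(c,P).astype(np.float32))[:,0]
        cv2.polylines(im,[np.round((hl+.5-[x,y])*k).astype(np.int32)],True,col,1)
    return im
E
python3 - <<'E'
from h import *
s,t=load('scene0'),load('top0')
print(bot.get_obs()['joint_pos'])
def hexbar(x,y,yaw):
    c,u=np.cos(yaw),np.sin(yaw);P=[]
    for k in range(6):
        a=np.radians(60*k); r=.018/np.cos(np.pi/6); px,pz=r*np.cos(a),.055+r*np.sin(a)
        for py in(.065,.265): P.append([x+c*px-u*py,y+u*px+c*py,pz])
    return np.array(P)
def flat(x,y,yaw): return box(x,y,yaw,.021,.2,.073,.073,0,.165)
pl=[(hexbar(.5512,-.167,.05),(255,0,255)),(flat(.5512,-.167,.05),(0,255,0)),(box(.4846,.2832,1.78,.072,.03,.062,.062),(0,255,255))]
a=np.vstack([np.hstack([crop(t,285,180,130,60,4,pl)[:,:520],crop(t,180,205,65,60,4,pl)]),crop(s,200,160,195,85,4,pl)])
cv2.imwrite('pics/ov2.png',a)
E
```

```text
[ 5.27633415e-01  3.85308269e-01  7.42217040e-02  1.26074503e+00
 -1.62523212e-04  1.89431003e+00]
```

View pics/ov2.png

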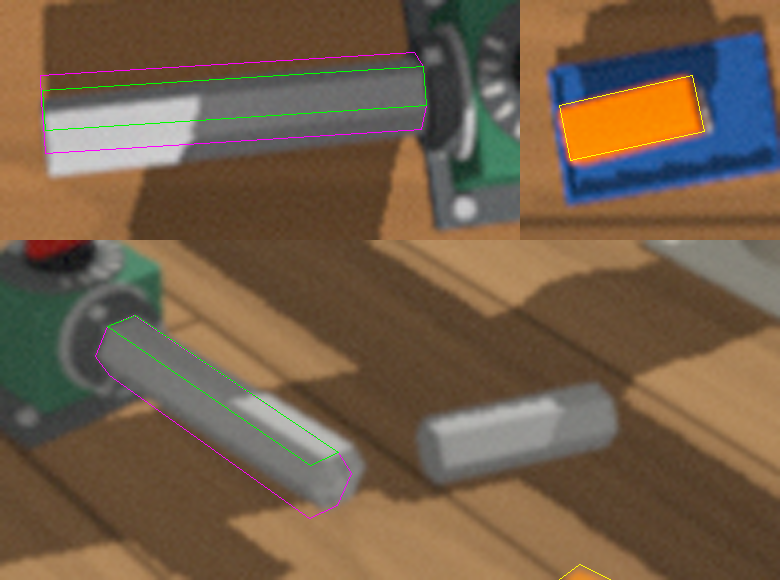

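```bash
cat >> h.py <<'E'
def hexbar(x,y,yaw):
    c,u=np.cos(yaw),np.sin(yaw);P=[]
    for k in range(6):
        a=np.radians(60*k); r=.018/np.cos(np.pi/6); px,pz=r*np.cos(a),.055+r*np.sin(a)
        for py in(.065,.265): P.append([x+c*px-u*py,y+u*px+c*py,pz])
    return np.array(P)
def flat(x,y,yaw): return box(x,y,yaw,.021,.2,.073,.073,0,.165)
E
python3 - <<'E'
from h import *
s,t=load('scene0'),load('top0')
R=[(285,180,382,240),(232,178,300,230)]
def gm(c,r):
    S=cv2.cvtColor(np.ascontiguousarray(c['pixels']),cv2.COLOR_RGB2HSV)[...,1]<70
    m=np.zeros(S.shape); x0,y0,x1,y1=r; m[y0:y1,x0:x1]=S[y0:y1,x0:x1]; return m
ms=[gm(t,R[0]),gm(s,R[1])]; print([m.sum() for m in ms])
def win(m,r): o=np.zeros_like(m);x0,y0,x1,y1=r;o[y0:y1,x0:x1]=m[y0:y1,x0:x1];return o
for idx in([0,1],[0],[1]):
  f=lambda q:sum(np.abs(win(soft([t,s][i],hexbar(*q)),R[i])-ms[i]).sum() for i in idx)
  x0=np.array([.5512,-.167,.1])
  for k in(1,-.5,.3):
    r=minimize(f,x0,method='Nelder-Mead',options=dict(initial_simplex=np.vstack([x0,x0+np.diag([.006,.006,.04])*k]),xatol=1e-5,fatol=.05)); x0=r.x
  print(idx,x0,r.fun)
  if idx==[0,1]: b=x0
pl=[(hexbar(*b),(255,0,255)),(flat(*b),(0,255,0)),(box(b[0],b[1],b[2],.046,.014,.1,.134),(255,255,0))]
a=np.vstack([crop(t,285,165,190,60,4,pl),crop(s,180,140,190,85,4,pl)])
cv2.imwrite('pics/ov3.png',a)
E
```

```text
[np.float64(1709.0), np.float64(1166.0)]
[0, 1] [ 0.55245574 -0.16869742  0.10134679] 200.30980392156863
[0] [ 0.55069191 -0.1688507   0.09546961] 104.31764705882352
[1] [ 0.55344493 -0.16806006  0.10308127] 85.7607843137255
```

View pics/ov3.png

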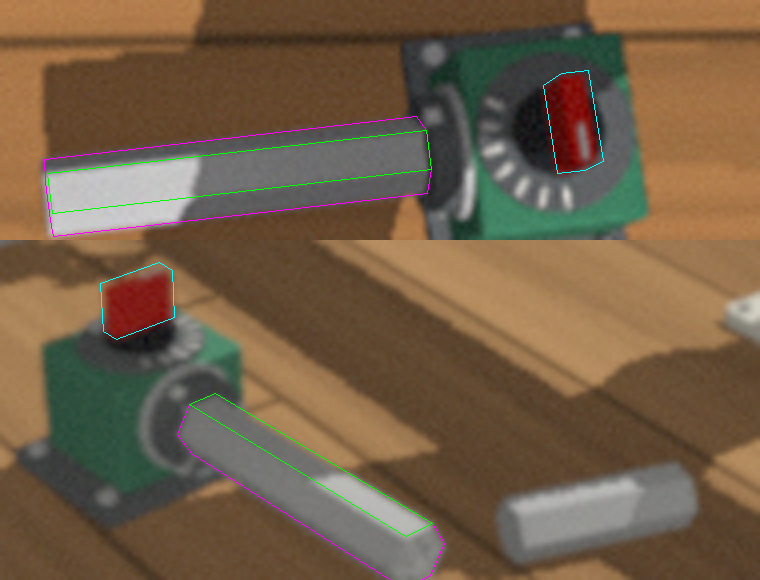

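Request:
play_rows:
  motion:
    - {"fingers": -0.3, "translation": [0, 0, 4], "roll": 0}
    - {"fingers": -0.3, "translation": [0, 0, 8], "roll": 0}
    - {"fingers": -0.3, "translation": [0, 0, 10], "roll": 0}
    - {"fingers": -0.3, "translation": [0, 0, 10], "roll": 0}
    - {"fingers": -0.3, "translation": [0, 0, 10], "roll": 0}

```text
clock: 2.18
eef_pos: [0.4827, 0.2793, 0.0941]
tool_rot: [0.995, 0.102, -0.002, 0.001]
ft_force: [-0.2, 1.0, 0.4]
grip_width: 0.0551
```

Request:
play_rows:
  motion:
    - {"fingers": -0.3, "translation": [0, 0, 0], "roll": 0}
    - {"fingers": -0.3, "translation": [0, 0, 0], "roll": 0}
    - {"fingers": -0.3, "translation": [0, 0, 0], "roll": 0}
    - {"fingers": -0.3, "translation": [0, 0, 0], "roll": 0}

```text
clock: 2.52
eef_pos: [0.485, 0.2804, 0.0974]
tool_rot: [0.995, 0.101, 0.002, -0.001]
ft_force: [0.3, -0.2, -0.3]
grip_width: 0.0555
```

Run:
```python
from h import *
for i in range(6):
    bot.camera('top'); o=bot.get_obs(); print(o['clock'],o['eef_pos'].round(4),o['joint_pos'].round(4),o['joint_vel'].round(3),o['ft_force'].round(1))
```

```text
2.5667 [0.4847 0.2802 0.097 ] [ 0.5242  0.4604 -0.0807  1.027   0.      1.8918] [ 0.001  0.008 -0.009 -0.001 -0.001  0.   ] [-0.4  0.1 -1. ]
2.6167 [0.4845 0.2802 0.0967] [ 0.5243  0.4607 -0.0811  1.0269  0.      1.8918] [ 0.001  0.006 -0.008 -0.002 -0.001 -0.001] [-0.4  0.1 -0.5]
2.6667 [0.4843 0.2801 0.0964] [ 0.5243  0.4611 -0.0813  1.0268  0.      1.8918] [ 0.002  0.006 -0.006 -0.003 -0.001 -0.001] [-0.9 -0.8  0.3]
2.7167 [0.4841 0.28   0.0961] [ 0.5244  0.4614 -0.0816  1.0267  0.      1.8918] [ 0.001  0.007 -0.006 -0.003 -0.     0.001] [-0.1 -0.5 -1. ]
2.7667 [0.484  0.28   0.0959] [ 0.5244  0.4617 -0.0818  1.0267  0.      1.8918] [ 0.002  0.005 -0.002 -0.002  0.001 -0.001] [-0.1  0.3  0.5]
2.8167 [0.4839 0.2799 0.0957] [ 0.5245  0.4619 -0.0819  1.0267  0.      1.8918] [ 0.001  0.004 -0.002  0.001 -0.001  0.   ] [ 0.3  0.9 -0.8]
```

Request:
play_rows:
  motion:
    - {"fingers": -0.3, "translation": [0.1, -0.2, 2], "roll": 0}
    - {"fingers": -0.3, "translation": [0.1, -0.2, 4], "roll": 0}
    - {"fingers": -0.3, "translation": [0.1, -0.2, 5], "roll": 0}
    - {"fingers": -0.3, "translation": [0.1, -0.2, 5.5], "roll": 0}
    - {"fingers": -0.3, "translation": [0.1, -0.2, 5.5], "roll": 0}
    - {"fingers": -0.3, "translation": [0.1, -0.2, 5.5], "roll": 0}
    - {"fingers": -0.3, "translation": [0.1, -0.2, 5.5], "roll": 0}
    - {"fingers": -0.3, "translation": [0.1, -0.2, 5.5], "roll": 0}

```text
clock: 3.48
eef_pos: [0.4852, 0.2826, 0.0416]
tool_rot: [0.995, 0.102, 0.001, -0.0]
ft_force: [0.3, 0.7, -0.0]
grip_width: 0.0558
```

Run:
```python
from h import *
o=bot.get_obs(); print(o['clock'],o['eef_pos'].round(4),o['ft_force'].round(1))
s=snap('scene','g1');t=snap('top','g1t')
cv2.imwrite('pics/g1c.png',np.hstack([crop(s,300,200,100,100,4,[]),crop(t,170,190,100,100,4,[])]))
o=bot.get_obs(); print(o['clock'],o['eef_pos'].round(4),o['ft_force'].round(1))
```

```text
3.4833 [0.4852 0.2826 0.0416] [ 0.3  0.7 -0. ]
3.5833 [0.485  0.2824 0.0414] [ 0.1  0.  -0.3]
```

View pics/g1c.png

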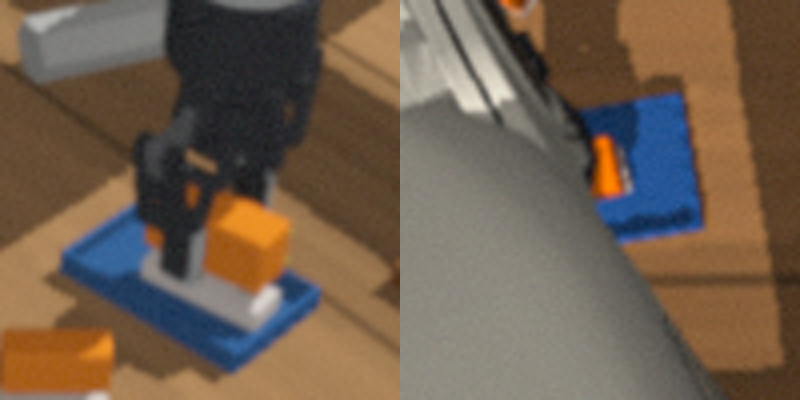

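Request:
play_rows:
  motion:
    - {"fingers": 1, "translation": [0, 0, 0], "roll": 0}
    - {"fingers": 1, "translation": [0, 0, 0], "roll": 0}
    - {"fingers": 1, "translation": [0, 0, 0], "roll": 0}
    - {"fingers": 1, "translation": [0, 0, 0], "roll": 0}
    - {"fingers": 1, "translation": [0, 0, 0], "roll": 0}
    - {"fingers": 1, "translation": [0, 0, 0], "roll": 0}
    - {"fingers": 1, "translation": [0, 0, 0], "roll": 0}
    - {"fingers": 1, "translation": [0, 0, 0], "roll": 0}

```text
clock: 4.25
eef_pos: [0.4847, 0.2822, 0.0407]
tool_rot: [0.995, 0.102, 0.0, -0.0]
ft_force: [0.3, -0.5, 2.5]
grip_width: 0.0293
```

Request:
play_rows:
  motion:
    - {"fingers": 1, "translation": [0, 0, -1], "roll": 0}
    - {"fingers": 1, "translation": [0, 0, -3], "roll": 0}
    - {"fingers": 1, "translation": [0, 0, -5], "roll": 0}
    - {"fingers": 1, "translation": [0, 0, -7], "roll": 0}
    - {"fingers": 1, "translation": [0, 0, -9], "roll": 0}
    - {"fingers": 1, "translation": [0, 0, -11], "roll": 0}
    - {"fingers": 1, "translation": [-0.1, 2, -12.5], "roll": 1}
    - {"fingers": 1, "translation": [-0.2, 4.5, -13], "roll": 2}
    - {"fingers": 1, "translation": [-0.3, 7.5, -13], "roll": 3}
    - {"fingers": 1, "translation": [-0.4, 10.5, -13], "roll": 4}
    - {"fingers": 1, "translation": [-0.5, 13.5, -13], "roll": 5}
    - {"fingers": 1, "translation": [-0.6, 16.5, -13], "roll": 5.9}
    - {"fingers": 1, "translation": [-0.8, 19.5, -13], "roll": 5.9}
    - {"fingers": 1, "translation": [-0.9, 22.5, -13], "roll": 5.9}
    - {"fingers": 1, "translation": [-1.0, 25.5, -13], "roll": 5.9}
    - {"fingers": 1, "translation": [-1.2, 28.5, -13], "roll": 5.9}
    - {"fingers": 1, "translation": [-1.3, 31.5, -13], "roll": 5.9}
    - {"fingers": 1, "translation": [-1.4, 33.5, -13], "roll": 5.9}
    - {"fingers": 1, "translation": [-1.4, 34.5, -13], "roll": 5.9}
    - {"fingers": 1, "translation": [-1.4, 34.9, -13], "roll": 5.9}

```text
clock: 5.92
eef_pos: [0.5409, -0.0638, 0.1703]
tool_rot: [0.999, 0.049, -0.001, -0.0]
ft_force: [0.1, 0.4, -2.6]
grip_width: 0.0295
```

Request:
play_rows:
  motion:
    - {"fingers": 1, "translation": [0, 0, 1], "roll": 0}
    - {"fingers": 1, "translation": [0, 0, 2], "roll": 0}
    - {"fingers": 1, "translation": [0, 0, 2], "roll": 0}
    - {"fingers": 1, "translation": [0, 0, 2], "roll": 0}
    - {"fingers": 1, "translation": [0, 0, 2], "roll": 0}
    - {"fingers": 1, "translation": [0, 0, 2], "roll": 0}
    - {"fingers": 1, "translation": [0, 0, 2], "roll": 0}
    - {"fingers": 1, "translation": [0, 0, 2], "roll": 0}
    - {"fingers": 1, "translation": [0, 0, 2], "roll": 0}
    - {"fingers": 1, "translation": [0, 0, 2], "roll": 0}
    - {"fingers": 1, "translation": [0, 0, 2], "roll": 0}
    - {"fingers": 1, "translation": [0, 0, 2], "roll": 0}

```text
clock: 6.92
eef_pos: [0.5413, -0.0626, 0.1506]
tool_rot: [0.999, 0.05, 0.0, 0.0]
ft_force: [0.6, -0.6, -1.8]
grip_width: 0.0293
```

Run:
```python
from h import *
s=snap('scene','h1');t=snap('top','h1t')
o=bot.get_obs(); print(o['clock'],o['eef_pos'].round(4),o['ft_force'].round(1),o['tool_rot'].round(4))
p=o['eef_pos']; yaw=2*np.arctan2(o['tool_rot'][1],o['tool_rot'][0]); zb=p[2]-.0367
pl=[(box(p[0],p[1],yaw,.030,.072,zb+.024,zb+.058),(0,255,255)),(hexbar(.5522,-.1685,.101),(255,0,255)),(box(p[0],p[1],yaw,.024,.072,zb,zb+.012),(0,255,0))]
cv2.imwrite('pics/h1c.png',np.hstack([crop(s,190,110,130,130,3,pl),crop(t,300,130,130,130,3,pl)]))
```

```text
7.0167 [ 0.5413 -0.0626  0.1505] [ 0.3 -0.  -1.1] [ 0.9987  0.0502  0.     -0.    ]
```

View pics/h1c.png

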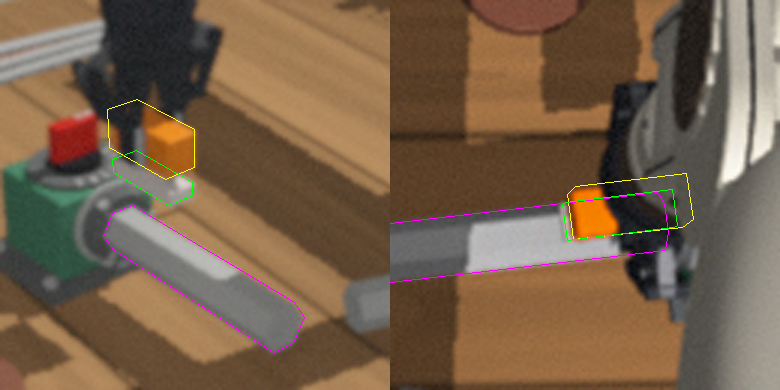

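Request:
play_rows:
  motion:
    - {"fingers": 1, "translation": [0, 0.2, 1], "roll": 0}
    - {"fingers": 1, "translation": [0, 0.2, 2], "roll": 0}
    - {"fingers": 1, "translation": [0, 0.2, 3], "roll": 0}
    - {"fingers": 1, "translation": [0, 0.2, 3.5], "roll": 0}
    - {"fingers": 1, "translation": [0, 0.2, 3.7], "roll": 0}
    - {"fingers": 1, "translation": [0, 0.2, 3.7], "roll": 0}
    - {"fingers": 1, "translation": [0, 0.2, 3.7], "roll": 0}
    - {"fingers": 1, "translation": [0, 0.2, 3.7], "roll": 0}
    - {"fingers": 1, "translation": [0, 0.2, 3.7], "roll": 0}
    - {"fingers": 1, "translation": [0, 0.2, 3.7], "roll": 0}
    - {"fingers": 1, "translation": [0, 0.2, 3.7], "roll": 0}
    - {"fingers": 1, "translation": [0, 0.2, 3.7], "roll": 0}

```text
clock: 8.02
eef_pos: [0.5416, -0.0645, 0.1138]
tool_rot: [0.999, 0.05, 0.0, 0.0]
ft_force: [0.7, 0.9, -1.7]
grip_width: 0.0293
```

Request:
play_rows:
  motion:
    - {"fingers": 1, "translation": [0, 0, 0.2], "roll": 0}
    - {"fingers": 1, "translation": [0, 0, 0.4], "roll": 0}
    - {"fingers": 1, "translation": [0, 0, 0.6], "roll": 0}
    - {"fingers": 1, "translation": [0, 0, 0.75], "roll": 0}
    - {"fingers": 1, "translation": [0, 0, 0.85], "roll": 0}
    - {"fingers": 1, "translation": [0, 0, 0.85], "roll": 0}
    - {"fingers": 1, "translation": [0, 0, 0.85], "roll": 0}
    - {"fingers": 1, "translation": [0, 0, 0.85], "roll": 0}
    - {"fingers": 1, "translation": [0, 0, 0.85], "roll": 0}
    - {"fingers": 1, "translation": [0, 0, 0.85], "roll": 0}

```text
clock: 8.85
eef_pos: [0.5417, -0.0646, 0.1052]
tool_rot: [0.999, 0.05, 0.0, 0.0]
ft_force: [-0.1, -0.2, 3.2]
grip_width: 0.0296
```

Run:
```python
from h import *
F=[]
for i in range(5):
    bot.camera('top'); o=bot.get_obs(); F.append(o['ft_force']); print(o['clock'],o['eef_pos'].round(4))
print(np.mean(F,0))
```

```text
8.9 [ 0.5417 -0.0645  0.1052]
8.95 [ 0.5417 -0.0645  0.1052]
9.0 [ 0.5417 -0.0646  0.1052]
9.05 [ 0.5417 -0.0645  0.1052]
9.1 [ 0.5417 -0.0645  0.1051]
[-0.39630667  0.14931979  4.38705669]
```

Request:
play_rows:
  motion:
    - {"fingers": 1, "translation": [0, -0.2, 0], "roll": 0}
    - {"fingers": 1, "translation": [0, -0.5, 0], "roll": 0}
    - {"fingers": 1, "translation": [0, -0.85, 0], "roll": 0}
    - {"fingers": 1, "translation": [0, -1.2, 0], "roll": 0}
    - {"fingers": 1, "translation": [0, -1.55, 0], "roll": 0}
    - {"fingers": 1, "translation": [0, -1.9, 0], "roll": 0}
    - {"fingers": 1, "translation": [0, -2.25, 0], "roll": 0}
    - {"fingers": 1, "translation": [0, -2.6, 0], "roll": 0}
    - {"fingers": 1, "translation": [0, -2.95, 0], "roll": 0}
    - {"fingers": 1, "translation": [0, -3.3, 0], "roll": 0}
    - {"fingers": 1, "translation": [0, -3.65, 0], "roll": 0}
    - {"fingers": 1, "translation": [0, -4.0, 0], "roll": 0}
    - {"fingers": 1, "translation": [0, -4.35, 0], "roll": 0}
    - {"fingers": 1, "translation": [0, -4.7, 0], "roll": 0}
    - {"fingers": 1, "translation": [0, -5.05, 0], "roll": 0}
    - {"fingers": 1, "translation": [0, -5.4, 0], "roll": 0}
    - {"fingers": 1, "translation": [0, -5.75, 0], "roll": 0}
    - {"fingers": 1, "translation": [0, -6.1, 0], "roll": 0}
    - {"fingers": 1, "translation": [0, -6.45, 0], "roll": 0}
    - {"fingers": 1, "translation": [0, -6.8, 0], "roll": 0}

```text
clock: 10.77
eef_pos: [0.5346, 0.0035, 0.105]
tool_rot: [0.999, 0.05, -0.0, 0.0]
ft_force: [0.5, -3.9, 4.3]
grip_width: 0.0294
```

Request:
play_rows:
  motion:
    - {"fingers": 1, "translation": [0, -0.35, 0], "roll": 0}
    - {"fingers": 1, "translation": [0, -0.7, 0], "roll": 0}
    - {"fingers": 1, "translation": [0, -1.05, 0], "roll": 0}
    - {"fingers": 1, "translation": [0, -1.4, 0], "roll": 0}
    - {"fingers": 1, "translation": [0, -1.75, 0], "roll": 0}
    - {"fingers": 1, "translation": [0, -2.1, 0], "roll": 0}
    - {"fingers": 1, "translation": [0, -2.45, 0], "roll": 0}
    - {"fingers": 1, "translation": [0, -2.8, 0], "roll": 0}
    - {"fingers": 1, "translation": [0, -3.15, 0], "roll": 0}
    - {"fingers": 1, "translation": [0, -3.5, 0], "roll": 0}
    - {"fingers": 1, "translation": [0, -3.85, 0], "roll": 0}
    - {"fingers": 1, "translation": [0, -4.2, 0], "roll": 0}
    - {"fingers": 1, "translation": [0, -4.55, 0], "roll": 0}
    - {"fingers": 1, "translation": [0, -4.9, 0], "roll": 0}
    - {"fingers": 1, "translation": [0, -5.25, 0], "roll": 0}
    - {"fingers": 1, "translation": [0, -5.6, 0], "roll": 0}
    - {"fingers": 1, "translation": [0, -5.95, 0], "roll": 0}
    - {"fingers": 1, "translation": [0, -6.3, 0], "roll": 0}
    - {"fingers": 1, "translation": [0, -6.65, 0], "roll": 0}
    - {"fingers": 1, "translation": [0, -7.0, 0], "roll": 0}

```text
clock: 12.43
eef_pos: [0.5275, 0.0731, 0.105]
tool_rot: [0.999, 0.05, -0.0, 0.0]
ft_force: [0.3, -4.6, 4.1]
grip_width: 0.0292
```

Request:
play_rows:
  motion:
    - {"fingers": 1, "translation": [0, -0.3, 0], "roll": 0}
    - {"fingers": 1, "translation": [0, -0.6, 0], "roll": 0}
    - {"fingers": 1, "translation": [0, -0.8, 0], "roll": 0}
    - {"fingers": 1, "translation": [0, -0.8, -0.5], "roll": 0}
    - {"fingers": 1, "translation": [0, -0.8, -1.5], "roll": 0}
    - {"fingers": 1, "translation": [0, -0.8, -3], "roll": 0}
    - {"fingers": 1, "translation": [0, -0.8, -4.5], "roll": 0}
    - {"fingers": 1, "translation": [0, -0.8, -6], "roll": 0}
    - {"fingers": 1, "translation": [0, -0.8, -6], "roll": 0}
    - {"fingers": 1, "translation": [0, -0.8, -6], "roll": 0}
    - {"fingers": 1, "translation": [0, -0.8, -6], "roll": 0}
    - {"fingers": 1, "translation": [0, -0.8, -6], "roll": 0}

```text
clock: 13.43
eef_pos: [0.5257, 0.0808, 0.1636]
tool_rot: [0.999, 0.05, -0.001, -0.0]
ft_force: [-0.1, -0.2, -2.0]
grip_width: 0.0293
```

Request:
play_rows:
  motion:
    - {"fingers": 1, "translation": [-0.2, -2, 0], "roll": -0.5}
    - {"fingers": 1, "translation": [-0.5, -5, 0], "roll": -1}
    - {"fingers": 1, "translation": [-0.8, -8, 0], "roll": -2}
    - {"fingers": 1, "translation": [-1.1, -11, 0], "roll": -2.5}
    - {"fingers": 1, "translation": [-1.4, -14, 0], "roll": -2.5}
    - {"fingers": 1, "translation": [-1.7, -17, 0], "roll": -2.5}
    - {"fingers": 1, "translation": [-1.9, -19, 0], "roll": -2.5}
    - {"fingers": 1, "translation": [-1.9, -19.7, 0], "roll": -2.5}
    - {"fingers": 1, "translation": [-1.9, -19.7, 2], "roll": -2.5}
    - {"fingers": 1, "translation": [-1.9, -19.7, 4], "roll": -2.5}
    - {"fingers": 1, "translation": [-1.9, -19.7, 6], "roll": -2.5}
    - {"fingers": 1, "translation": [-1.9, -19.7, 8], "roll": -2.5}
    - {"fingers": 1, "translation": [-1.9, -19.7, 9.5], "roll": -2.5}
    - {"fingers": 1, "translation": [-1.9, -19.7, 10], "roll": -2.5}
    - {"fingers": 1, "translation": [-1.9, -19.7, 10], "roll": -2.5}
    - {"fingers": 1, "translation": [-1.9, -19.7, 10], "roll": -2.5}
    - {"fingers": 1, "translation": [-1.9, -19.7, 10], "roll": -2.5}
    - {"fingers": 1, "translation": [-1.9, -19.7, 10], "roll": -2.5}
    - {"fingers": 1, "translation": [-1.9, -19.7, 10], "roll": -2.5}
    - {"fingers": 1, "translation": [-1.9, -19.7, 10], "roll": -2.5}

```text
clock: 15.1
eef_pos: [0.4886, 0.2751, 0.0659]
tool_rot: [0.997, 0.072, 0.001, -0.0]
ft_force: [-0.2, 0.6, -2.2]
grip_width: 0.0293
```

Run:
```python
from h import *
s=snap('scene','p1')
o=bot.get_obs(); print(o['clock'],o['eef_pos'].round(4),o['tool_rot'].round(4))
p=o['eef_pos']; yaw=2*np.arctan2(o['tool_rot'][1],o['tool_rot'][0]); zb=p[2]-.0367
pl=[(box(p[0],p[1],yaw,.030,.072,zb+.024,zb+.058),(0,255,255)),(box(.488,.2725,1.71,.12,.076,0,.014),(0,255,0))]
cv2.imwrite('pics/p1c.png',crop(s,280,180,150,130,4,pl))
```

```text
15.15 [0.4885 0.2751 0.0657] [ 9.974e-01  7.200e-02  6.000e-04 -3.000e-04]
```

View pics/p1c.png

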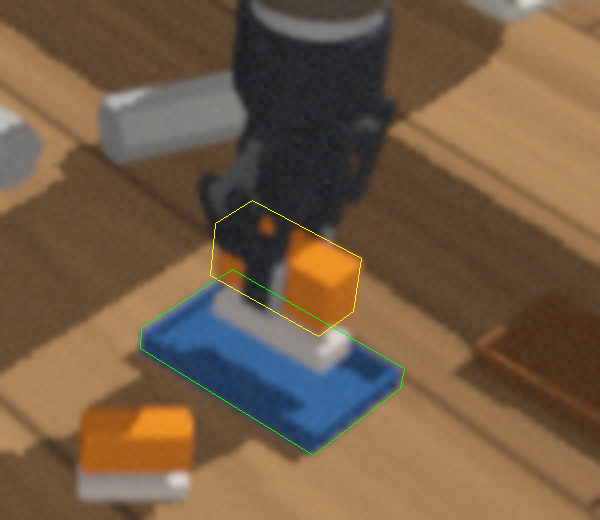

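Request:
play_rows:
  motion:
    - {"fingers": 1, "translation": [0, 0, 0.6], "roll": 0}
    - {"fingers": 1, "translation": [0, 0, 1.2], "roll": 0}
    - {"fingers": 1, "translation": [0, 0, 1.8], "roll": 0}
    - {"fingers": 1, "translation": [0, 0, 2.2], "roll": 0}
    - {"fingers": 1, "translation": [0, 0, 2.4], "roll": 0}
    - {"fingers": 1, "translation": [0, 0, 2.4], "roll": 0}
    - {"fingers": 1, "translation": [0, 0, 2.4], "roll": 0}
    - {"fingers": 1, "translation": [0, 0, 2.4], "roll": 0}
    - {"fingers": 1, "translation": [0, 0, 2.4], "roll": 0}
    - {"fingers": 1, "translation": [0, 0, 2.4], "roll": 0}

```text
clock: 15.98
eef_pos: [0.4882, 0.2749, 0.0413]
tool_rot: [0.997, 0.072, 0.0, -0.0]
ft_force: [-2.1, -0.7, 1.1]
grip_width: 0.0293
```

Request:
play_rows:
  motion:
    - {"fingers": -0.3, "translation": [0, 0, 0], "roll": 0}
    - {"fingers": -0.3, "translation": [0, 0, 0], "roll": 0}
    - {"fingers": -0.3, "translation": [0, 0, 0], "roll": 0}
    - {"fingers": -0.3, "translation": [0, 0, 0], "roll": 0}
    - {"fingers": -0.3, "translation": [0, 0, 0], "roll": 0}
    - {"fingers": -0.3, "translation": [0, 0, 0], "roll": 0}
    - {"fingers": -0.3, "translation": [0, 0, -1], "roll": 0}
    - {"fingers": -0.3, "translation": [0, 0, -3], "roll": 0}
    - {"fingers": -0.3, "translation": [0, 0, -6], "roll": 0}
    - {"fingers": -0.3, "translation": [0, 0, -9], "roll": 0}
    - {"fingers": -0.3, "translation": [0, 0, -13], "roll": 0}
    - {"fingers": -0.3, "translation": [0, 0, -16], "roll": 0}
    - {"fingers": -0.3, "translation": [0, 0, -16], "roll": 0}
    - {"fingers": -0.3, "translation": [0, 0, -16], "roll": 0}

```text
clock: 17.15
eef_pos: [0.4896, 0.2757, 0.2045]
tool_rot: [0.997, 0.072, 0.003, -0.001]
ft_force: [-0.9, -0.6, -0.1]
grip_width: 0.0555
```

Run:
```python
from h import *
s=snap('scene','q1');t=snap('top','q1t')
b=[.5522,-.1685,.101]
pl=[(box(.488,.275,1.71,.072,.03,.028,.062),(0,255,255)),(box(*b,.046,.014,.1,.134),(255,255,0)),(box(*b,.046,.014,.134,.134),(255,255,0))]
cv2.imwrite('pics/q1c.png',np.vstack([np.hstack([crop(s,300,220,100,75,4,pl),crop(s,180,130,100,75,4,pl)]),np.hstack([crop(t,180,190,100,75,4,pl),crop(t,380,160,100,75,4,pl)])]))
```

```text
(no output)
```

View pics/q1c.png

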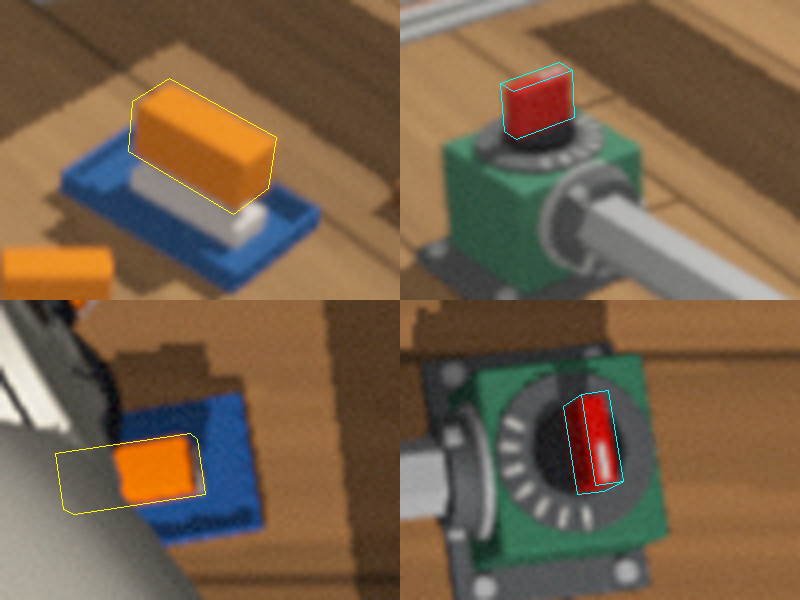

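Request:
play_rows:
  motion:
    - {"fingers": -0.3, "translation": [0, 3, 0], "roll": -7}
    - {"fingers": -0.3, "translation": [0, 6, 0], "roll": -14}
    - {"fingers": -0.3, "translation": [0, 9, 0], "roll": -21}
    - {"fingers": -0.3, "translation": [0, 12, 0], "roll": -28}
    - {"fingers": -0.3, "translation": [0, 15, 0], "roll": -35}
    - {"fingers": -0.3, "translation": [0, 18, 0], "roll": -42}
    - {"fingers": -0.3, "translation": [0, 21, 0], "roll": -49}
    - {"fingers": -0.3, "translation": [0, 24, 0], "roll": -56}
    - {"fingers": -0.3, "translation": [0, 27, 0], "roll": -63}
    - {"fingers": -0.3, "translation": [0, 30, 0], "roll": -70}
    - {"fingers": -0.3, "translation": [0, 33, 0], "roll": -77}
    - {"fingers": -0.3, "translation": [0, 36, 0], "roll": -84}
    - {"fingers": -0.3, "translation": [0, 39, 0], "roll": -87.5}
    - {"fingers": -0.3, "translation": [0, 42, 0], "roll": -87.5}
    - {"fingers": -0.3, "translation": [0, 44, 0], "roll": -87.5}
    - {"fingers": -0.3, "translation": [0, 44.8, 0], "roll": -87.5}
    - {"fingers": -0.3, "translation": [0, 44.8, 0], "roll": -87.5}
    - {"fingers": -0.3, "translation": [0, 44.8, 0], "roll": -87.5}
    - {"fingers": -0.3, "translation": [0, 44.8, 0], "roll": -87.5}
    - {"fingers": -0.3, "translation": [0, 44.8, 0], "roll": -87.5}

```text
clock: 18.92
eef_pos: [0.5523, -0.1669, 0.2008]
tool_rot: [0.67, 0.742, -0.0, -0.0]
ft_force: [0.1, 0.2, 0.1]
grip_width: 0.0553
```

Request:
play_rows:
  motion:
    - {"fingers": -0.3, "translation": [0, 0, 3], "roll": 0}
    - {"fingers": -0.3, "translation": [0, 0, 5], "roll": 0}
    - {"fingers": -0.3, "translation": [0, 0, 7], "roll": 0}
    - {"fingers": -0.3, "translation": [0, 0, 8], "roll": 0}
    - {"fingers": -0.3, "translation": [0, 0, 8.2], "roll": 0}
    - {"fingers": -0.3, "translation": [0, 0, 8.2], "roll": 0}
    - {"fingers": -0.3, "translation": [0, 0, 8.2], "roll": 0}
    - {"fingers": -0.3, "translation": [0, 0, 8.2], "roll": 0}
    - {"fingers": -0.3, "translation": [0, 0, 8.2], "roll": 0}
    - {"fingers": -0.3, "translation": [0, 0, 8.2], "roll": 0}
    - {"fingers": -0.3, "translation": [0, 0, 8.2], "roll": 0}
    - {"fingers": -0.3, "translation": [0, 0, 8.2], "roll": 0}

```text
clock: 19.92
eef_pos: [0.5527, -0.1686, 0.1194]
tool_rot: [0.671, 0.742, 0.0, 0.0]
ft_force: [-0.3, -0.4, -0.3]
grip_width: 0.0556
```

Run:
```python
from h import *
s=snap('scene','k1')
o=bot.get_obs(); print(o['clock'],o['eef_pos'].round(4),o['ft_force'].round(1))
cv2.imwrite('pics/k1c.png',crop(s,170,90,100,100,5,[]))
```

```text
19.9667 [ 0.5526 -0.1686  0.1193] [ 0.5  0.3 -0.8]
```

View pics/k1c.png

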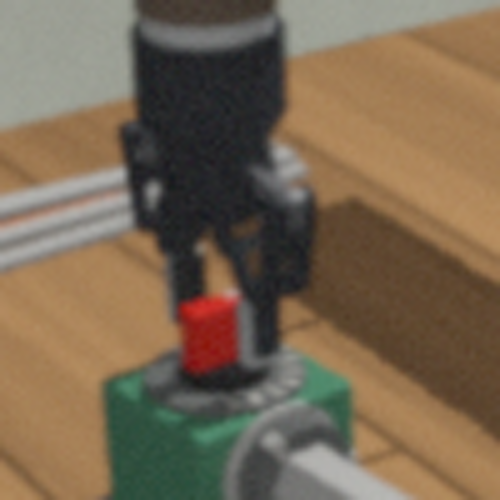

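Request:
play_rows:
  motion:
    - {"fingers": 0.2, "translation": [0, 0, 0], "roll": 0}
    - {"fingers": 0.4, "translation": [0, 0, 0], "roll": 0}
    - {"fingers": 1, "translation": [0, 0, 0], "roll": 0}
    - {"fingers": 1, "translation": [0, 0, 0], "roll": 0}
    - {"fingers": 1, "translation": [0, 0, 0], "roll": 0}
    - {"fingers": 1, "translation": [0, 0, 0], "roll": 0}
    - {"fingers": 1, "translation": [0, 0, 0], "roll": 0}
    - {"fingers": 1, "translation": [0, 0, 0], "roll": 0}
    - {"fingers": 1, "translation": [0, 0, 0], "roll": 0}
    - {"fingers": 1, "translation": [0, 0, 0], "roll": 0}

```text
clock: 20.8
eef_pos: [0.5525, -0.1686, 0.1191]
tool_rot: [0.671, 0.742, -0.0, 0.0]
ft_force: [-0.9, -0.2, 1.2]
grip_width: 0.0129
```

```bash
cat > st.py <<'E'
from h import *
F=[];M=[]
for i in range(3):
    bot.camera('top'); o=bot.get_obs(); F.append(o['ft_force']);M.append(o['ft_torque'])
q=o['tool_rot']; print(o['clock'],o['eef_pos'].round(4),'yaw',np.degrees(2*np.arctan2(q[1],q[0])).round(2),np.mean(F,0).round(1),np.mean(M,0).round(3),o['grip_width'],o['joint_pos'].round(3))
E
python3 st.py
```

```text
20.95 [ 0.5525 -0.1686  0.1191] yaw 95.76 [-0.5 -0.9  1.9] [-0.136  0.212 -0.003] 0.012656251169574695 [-0.296  0.473  0.004  1.102 -0.    -0.397]
```

Request:
play_rows:
  motion:
    - {"fingers": 1, "translation": [0, 0, 0], "roll": 2}
    - {"fingers": 1, "translation": [0, 0, 0], "roll": 4}
    - {"fingers": 1, "translation": [0, 0, 0], "roll": 6}
    - {"fingers": 1, "translation": [0, 0, 0], "roll": 8}
    - {"fingers": 1, "translation": [0, 0, 0], "roll": 10}
    - {"fingers": 1, "translation": [0, 0, 0], "roll": 12}
    - {"fingers": 1, "translation": [0, 0, 0], "roll": 14}
    - {"fingers": 1, "translation": [0, 0, 0], "roll": 16}
    - {"fingers": 1, "translation": [0, 0, 0], "roll": 18}
    - {"fingers": 1, "translation": [0, 0, 0], "roll": 20}
    - {"fingers": 1, "translation": [0, 0, 0], "roll": 20}
    - {"fingers": 1, "translation": [0, 0, 0], "roll": 20}
    - {"fingers": 1, "translation": [0, 0, 0], "roll": 20}
    - {"fingers": 1, "translation": [0, 0, 0], "roll": 20}
    - {"fingers": 1, "translation": [0, 0, 0], "roll": 20}
    - {"fingers": 1, "translation": [0, 0, 0], "roll": 20}

```text
clock: 22.28
eef_pos: [0.5525, -0.1683, 0.1191]
tool_rot: [0.789, 0.614, 0.0, -0.0]
ft_force: [-0.9, 0.8, 4.9]
grip_width: 0.013
```

```bash
python3 st.py
```

```text
22.4333 [ 0.5525 -0.1684  0.1191] yaw 75.77 [-1.2  1.   3.1] [0.28  0.243 0.004] 0.012976874736226555 [-0.296  0.473  0.004  1.102  0.    -0.048]
```

Request:
play_rows:
  motion:
    - {"fingers": 1, "translation": [0, 0, 0], "roll": 2}
    - {"fingers": 1, "translation": [0, 0, 0], "roll": 4}
    - {"fingers": 1, "translation": [0, 0, 0], "roll": 6}
    - {"fingers": 1, "translation": [0, 0, 0], "roll": 8}
    - {"fingers": 1, "translation": [0, 0, 0], "roll": 10}
    - {"fingers": 1, "translation": [0, 0, 0], "roll": 12}
    - {"fingers": 1, "translation": [0, 0, 0], "roll": 14}
    - {"fingers": 1, "translation": [0, 0, 0], "roll": 16}
    - {"fingers": 1, "translation": [0, 0, 0], "roll": 18}
    - {"fingers": 1, "translation": [0, 0, 0], "roll": 20}
    - {"fingers": 1, "translation": [0, 0, 0], "roll": 20}
    - {"fingers": 1, "translation": [0, 0, 0], "roll": 20}
    - {"fingers": 1, "translation": [0, 0, 0], "roll": 20}
    - {"fingers": 1, "translation": [0, 0, 0], "roll": 20}
    - {"fingers": 1, "translation": [0, 0, 0], "roll": 20}
    - {"fingers": 1, "translation": [0, 0, 0], "roll": 20}

```text
clock: 23.77
eef_pos: [0.5526, -0.1681, 0.1191]
tool_rot: [0.884, 0.468, 0.0, -0.0]
ft_force: [-0.9, 4.2, 4.3]
grip_width: 0.0132
```

```bash
python3 st.py
```

```text
23.9167 [ 0.5526 -0.1681  0.1191] yaw 55.78 [-0.5  4.3  4. ] [ 0.857  0.152 -0.013] 0.012857946676565883 [-2.960e-01  4.730e-01  4.000e-03  1.102e+00  1.000e-03  3.010e-01]
```

Request:
play_rows:
  motion:
    - {"fingers": 1, "translation": [0, 0, 0], "roll": 2}
    - {"fingers": 1, "translation": [0, 0, 0], "roll": 4}
    - {"fingers": 1, "translation": [0, 0, 0], "roll": 6}
    - {"fingers": 1, "translation": [0, 0, 0], "roll": 8}
    - {"fingers": 1, "translation": [0, 0, 0], "roll": 8}

```text
clock: 24.33
eef_pos: [0.5527, -0.168, 0.1191]
tool_rot: [0.914, 0.405, 0.0, -0.0]
ft_force: [-0.4, 4.6, 3.7]
grip_width: 0.013
```

```bash
python3 st.py
```

```text
24.4833 [ 0.5527 -0.1681  0.1191] yaw 47.84 [-0.5  4.9  4.4] [1.095 0.037 0.036] 0.013166095298796846 [-2.960e-01  4.730e-01  4.000e-03  1.102e+00  1.000e-03  4.400e-01]
```

Request:
play_rows:
  motion:
    - {"fingers": 1, "translation": [0, 0, 0], "roll": 2}
    - {"fingers": 1, "translation": [0, 0, 0], "roll": 4}
    - {"fingers": 1, "translation": [0, 0, 0], "roll": 6}
    - {"fingers": 1, "translation": [0, 0, 0], "roll": 8}
    - {"fingers": 1, "translation": [0, 0, 0], "roll": 10}
    - {"fingers": 1, "translation": [0, 0, 0], "roll": 12}
    - {"fingers": 1, "translation": [0, 0, 0], "roll": 12}
    - {"fingers": 1, "translation": [0, 0, 0], "roll": 12}
    - {"fingers": 1, "translation": [0, 0, 0], "roll": 12}
    - {"fingers": 1, "translation": [0, 0, 0], "roll": 12}
    - {"fingers": 1, "translation": [0, 0, 0], "roll": 12}
    - {"fingers": 1, "translation": [0, 0, 0], "roll": 12}

```text
clock: 25.48
eef_pos: [0.5528, -0.1679, 0.1191]
tool_rot: [0.952, 0.308, 0.001, -0.0]
ft_force: [-1.3, 4.9, 3.6]
grip_width: 0.0134
```

```bash
python3 st.py
python3 - <<'E'
from h import *
s=snap('scene','e1');t=snap('top','e1t')
pl=[(box(.5524,-.168,.101-np.radians(60),.046,.014,.1,.134),(255,255,0)),(box(.5524,-.168,.101-np.radians(60),.046,.014,.134,.134),(255,255,0))]
cv2.imwrite('pics/e1c.png',np.hstack([crop(s,180,130,100,100,4,pl),crop(t,380,140,100,100,4,pl)]))
E
```

```text
25.6333 [ 0.5528 -0.168   0.1191] yaw 35.83 [0.2 5.2 3.9] [ 1.158 -0.032 -0.007] 0.013127290762251597 [-2.960e-01  4.730e-01  4.000e-03  1.101e+00  1.000e-03  6.500e-01]
```

View pics/e1c.png

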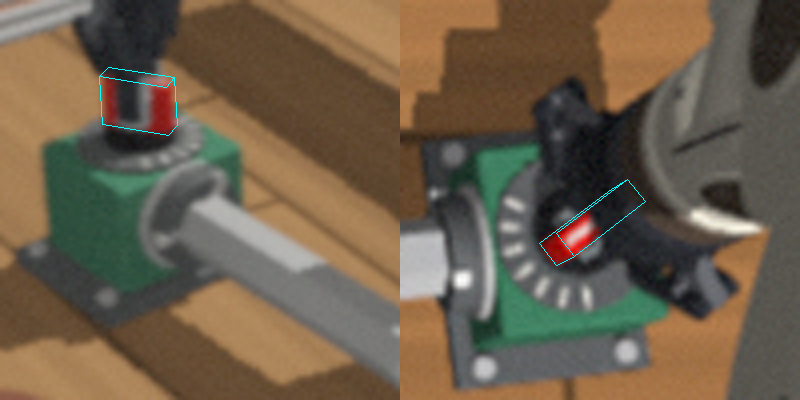

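```bash
python3 -c "
from workcell import bot
print(bot.job_done())"
```

```text
the job is handed in; nothing more can be done
None
```

The job is done and handed in at about 26 s of the 69 s allowed; no verdict was reported.

- **Honing:** I held the orange block lengthwise on the upward flat and drew it from about 3.5 mm off the chuck until its leading end was past the bar's free end. At the end its centre was about 14 mm short of the free end. The hand height held at 105.0–105.2 mm in the readings along the main stroke, which puts the stone about 4.6 mm into its spring, or roughly 5 N. The measured force was a little higher, about 6 N, and noisy by about 1 N.
- **Return to the tray:** The block is standing upright in the blue tray near its centre. I checked this in both cameras, though the arm partly hid it in the top view.
- **Knob:** I gripped the red bar and turned it clockwise in three 20° steps. The hand turned from 95.8° to 35.8°, exactly 60°. The twist read about zero at each stop and rose to about 0.04 N m when I checked partway into the third step. The last pictures show the bar in line with the outline predicted for the third stop, with no slip seen. It is still gripped.
- **Other readings:** A side force of about 5 N on the knob remained at the end, from a slight offset between the hand and the knob's axis. The jar, the wheel and the offcut were not touched.

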